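# Fold the cover of a terminator kit box over and tuck it under its lip

### The arm

A 6-joint arm with a two-finger parallel gripper is mounted at the origin on a cart in front of the work surface, level with it; the furniture and walls round the work are solid. World frame = base frame: x ahead of the robot, y to its left, z up, the work surface at z = 0. Lengths are in mm, angles in degrees, forces in N, time in s.
With the tool pointing down it reaches from about 300 to 850 mm from the base axis. Payload 4.2 kg.
Tool frame: the origin (TCP) lies between the finger pads; the fingertips stand 11 mm ahead of it and the grasp point (between the pads) lies 8 mm behind it (env.tips_ahead is the distance from the TCP to the fingertips, in mm); z points along the fingers, y is the line along which they close (so a half turn about z gives the same grasp; the last joint's range is limited). The gripper opens to 91 mm and grips with 3 to 60 N. Pads are 32 mm wide; open, the fingers measure 118 mm over their backs; the gripper's body (76 mm by 178 mm) begins 60 mm behind the grasp point.
Start: joints at [-66.52, 18.312, 89.639, -0, 72.044, -1.146], TCP at [239.601, -522.717, 224.976] pointing down, gripper open.
Joint ranges: [-177.97, 177.97], [-48.28, 115.42], [12.27, 149.76], [-77.06, 257.06], [2.81, 150.46], [-146.56, 146.56]. Speed limits (degrees/s): [147.25, 147.25, 180, 180, 180, 180].

### API

Orientations are given as [roll, pitch, yaw] about the fixed x, y, z axes, in that order (R = Rz(yaw) Ry(pitch) Rx(roll)).
In Python, from workcell import env, cams gives the robot as it stands.
- The arm moves only by the tool step_arm, never from a script. Its arguments are lists of equal length, an entry for each row: "linear": the shift along the tool's x, y, z in units of 30 cm (1.0 is 30 cm), a list of three; "turn": the turn about the tool's z in units of 360 degrees (1.0 is 360 degrees). In form: {"linear": [[tx, ty, tz], ...], "turn": [turn, ...]}. A call has 1 to 20 rows; each row is the pose to reach, as a shift and turn from the pose commanded when the call began, along the tool's axes at that moment, turning the shorter way round; what a row does not reach only later rows make up. A row lasts 1/8 s, in which the tool goes at most 62.5 mm and 10.7 degrees, less where a joint would pass 70% of its speed; a pose out of reach is approached as far as the arm can. A call with a number of a shift or a turn outside -1 to 1 is refused whole. A call with a gripper value outside its range is refused whole. "fingers" is the closure, from -1 (fully open) to 1 (shut), so that 0 is half open, set as the call begins (left out, the last holds). The fingers move at their own pace and stop on an object; "force" is the grip in N (left out, the last holds). Time passes only in rows, so rows that repeat a pose let the fingers close. It gives the time, the measured TCP pose, the force, the opening and the grip force at its end, in the units of the state.
- env.state(): the state, without advancing time (a new reading comes with each control period).
- cams.grab_frame(name): name is "scene" or "top" or "wrist"; returns a dict with "color" (400x640x3 uint8, blue, green, red), "fx", "fy", "cx", "cy" (pixels), "extrinsics" (4x4, takes a point from camera to world coordinates); the wrist camera has in their place "tool_from_camera" (4x4, takes a point from camera to tool coordinates, whose origin is the TCP and whose axes are the flange's). Camera axes: x right, y down, z forward; pixel columns grow to the right and rows downward; lengths in mm; the calibration is good to about 2 mm. A picture is of the moment at which its call begins: read the wrist's pose just before it. There is no depth.
- env.job_done(): hands the job in; it is judged then, once.
The state is a dict: "time_s": time; "qpos": joint angles; "qvel": joint speeds; "effort": joint torques, N m; "ee_pos": TCP position; "ee_rot": TCP orientation; "force": force on the tool from outside, world axes, zero at the start; "torque": the same for the moment, N m; "gripper_width": finger opening in mm; "gripper_force": force on a finger pad.
Only numpy, scipy, OpenCV 4.12 (cv2) and the standard library are available. Lean on these libraries where they do the work, as an engineer would, in place of code of your own. Each camera call takes 0.05 s, during which the arm holds its last target. There are 200 camera calls.

### The job

Close the small grey kit box that holds the three terminators: with the fingertips, fold its standing cover flap down flat over the box, then, while keeping it down, push the flap forward so that the tab at its free edge goes well under the steel retaining lip and the cover stays shut when you take your hand away. Nothing needs grasping: do not lift anything or push the box out of its place, and leave the things around it alone.

Things in the scene. Friction and masses are not known exactly. Their poses are not given: they have to be found in the camera images.
- kit_box: Loose grey painted box, 120 mm (its x) by 100 mm (its y), walls 31 mm high, about 1.5 kg, open on top, standing on the desk on rubber feet. Origin: centre of its underside, at desk height. Its x points from the hinge side, which faces roughly towards the robot, to the lip side; z up. Three terminators lie in pockets inside, their tops at 25 mm.
- hinge (a point): Middle of the cover's hinge axis, which runs along box y: box x = -63, y = 0, z = 34 mm. The flap's mid-plane passes through this axis; flat, its top face is 36 mm above the desk.
- lip (a point): Middle of the lower front edge of the retaining lip, box x = 46, y = 0, z = 40.5 mm. The lip is a steel strip, 4 mm thick and 60 mm long along box y, that overhangs the box from its post (box x = 60 to 65 mm) back to this edge; a flat flap has 4.5 mm of room under it.
- flap_hinge (a joint): Angle of the cover flap (rad): 0 lies flat over the box, 1.57 stands upright; 1.2 to 1.5 at the start. A weak spring (0.09 N m/rad, at rest at 1.35) lifts the flap again when it is let go untucked; 1 to 3 N on the flap hold it down.
- flap_slide (a joint): Shift of the flap along its length on its slotted hinge, 0 to 0.016 m, away from the hinge (towards the lip when flat). Starts at 0 to 0.002; 1.3 N of friction, stays where left. Up to 0.004 the flap folds down clear of the lip; farther out its tab lands on top of the lip. Flat, 0.005 brings the edge to the lip; 0.016 is the end stop, 11 mm under it.
- flap_edge (a point): Middle of the free edge of the flap, at half its thickness, 104 mm from the hinge axis when the slide is at 0. The flap is an aluminium plate 4 mm thick: a panel 92 mm wide from 8 to 90 mm from the axis, then a narrower tab, 52 mm wide, up to this edge.
- flap_rib (a point): Middle of the top of the thumb rib on the flap's outer (upper) face: a bar 60 mm long along the hinge direction, 6 mm wide, 7 mm above the plate, its centre 72 mm from the hinge axis with the slide at 0. A fingertip behind it (on the hinge side) can push the flap forward.
- terminator_1: Small round metal terminator, 15 x 24 x 15 mm, lying in one of the three pockets inside the kit box; origin at the centre of its underside. To be left where it is.
- terminator_2: Small round metal terminator, 15 x 24 x 15 mm, lying in one of the three pockets inside the kit box; origin at the centre of its underside. To be left where it is.
- terminator_3: Small round metal terminator, 15 x 24 x 15 mm, lying in one of the three pockets inside the kit box; origin at the centre of its underside. To be left where it is.
- solder_spool: Solder spool 56 mm across and 32 mm high, standing on its flange on the left of the box; origin at the centre of its underside. Bystander, to be left alone.
- flux_bottle: Small bottle with a cone nozzle, 35 mm across and 94 mm high, beyond the lip side of the box; origin at the centre of its underside. Bystander, to be left alone.
- power_adapter: Black plug-in adapter, 36 x 62 x 32 mm, on the left of the box; origin at the centre of its underside. Bystander, to be left alone.
- usb_stick: USB stick, 18 x 53 x 8 mm, on the right of the box; origin at the centre of its underside. Bystander, to be left alone.
- sma_adapter: Gold threaded adapter, 12 x 22 x 13 mm, on the right of the box; origin at the centre of its underside. Bystander, to be left alone.

How it is judged:
By the outcome, as a careful person would: the job done as asked, in the order asked, and still so for the second after the job is handed in, with the robot touching nothing.
It also fails if it takes over 38 s, if anything falls off the work surface, if the arm or the gripper's body presses on something with over 40 N, if the wrist force passes 120 N, or if a joint passes its speed limit or range.

## Working session

There is one attempt and no reset: what is moved stays moved. The work goes in short steps, Python scripts to look and compute and a tool call to move; the robot and the scene stay as the last step left them, time stands still between calls to the robot, and variables do not carry over. Pictures are saved under pics/ and viewed, at most 10 in all, crops included, and the job is handed in when it is done.

Besides the shell and the picture viewer there is one more tool, called as name([rows], argument=value, ...), one row to a line, values as JSON. step_arm: Moves the arm, as the interface text tells. Its arguments: {"type":"object","properties":{"linear":{"type":"array"},"turn":{"type":"array"},"fingers":{"type":"number"},"force":{"type":"number"}},"required":["linear","turn"]}

```bash
mkdir -p pics; ls; python3 - <<'E'
from workcell import env, cams
import cv2, numpy as np
s=env.state(); print(s['time_s'],s['ee_pos'],s['ee_rot'],s['force'],s['gripper_width'])
for n in ('scene','top'):
    f=cams.grab_frame(n); cv2.imwrite(f'pics/{n}0.png',f['color']); np.savez(f'pics/{n}0.npz',**f)
    print(n,f['fx'],f['fy'],f['cx'],f['cy']); print(np.round(f['extrinsics'],3).tolist())
E
```

```text
pics
0.0 [ 239.38617551 -522.24250176  224.10170108] [-1.79895670e+02 -8.41997174e-04  2.46241873e+01] [ 0.19927959 -0.74525679 -1.1173876 ] 91.05054842750965
scene 477.82472401474683 477.82472401474683 316.1428818943737 193.75335786840822
[[-0.506, -0.327, 0.798, -95.801], [-0.863, 0.188, -0.47, 665.23], [0.004, -0.926, -0.377, 404.784], [0.0, 0.0, 0.0, 1.0]]
top 511.04568010910515 511.04568010910515 323.77640477240953 198.64756818213144
[[-0.035, -0.971, 0.235, 382.163], [-0.999, 0.033, -0.013, 260.839], [0.005, -0.235, -0.972, 910.194], [0.0, 0.0, 0.0, 1.0]]
```

View pics/scene0.png

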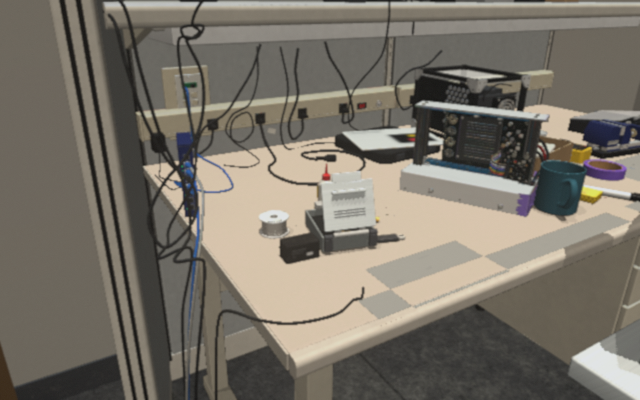

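View pics/top0.png

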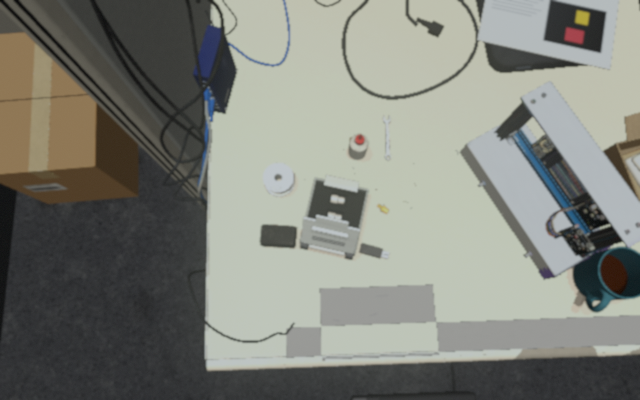

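The scene view shows the box near (345,225) with its flap standing. The top view shows the box around (335,215) with the lip at the top (340,184). I'll enlarge both.

```bash
python3 - <<'E'
import cv2, numpy as np
a=cv2.imread('pics/top0.png')[165:270,290:400]; b=cv2.imread('pics/scene0.png')[160:265,270:410]
a=cv2.resize(a,None,fx=5,fy=5,interpolation=cv2.INTER_CUBIC);b=cv2.resize(b,None,fx=5,fy=5,interpolation=cv2.INTER_CUBIC)
cv2.imwrite('pics/top0c.png',a);cv2.imwrite('pics/scene0c.png',b)
E
```

```text
(no output)
```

View pics/top0c.png

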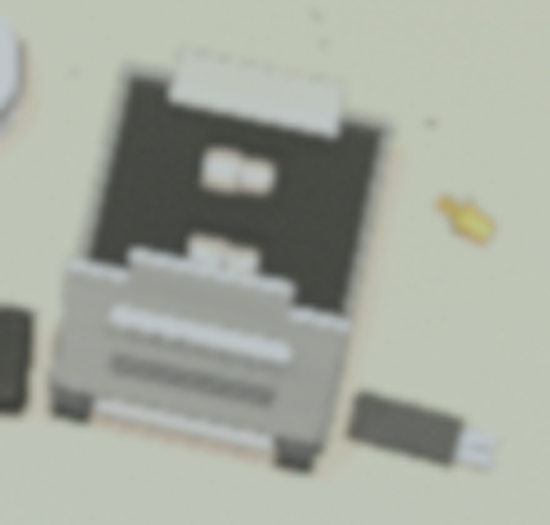

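View pics/scene0c.png

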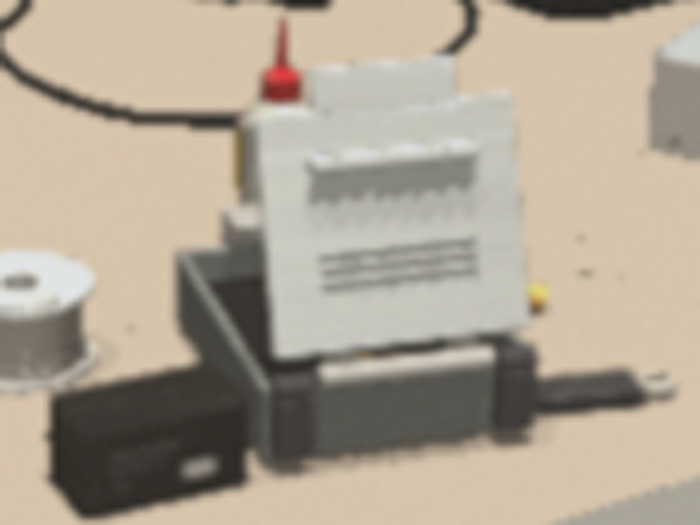

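The top crop shows the lip's front edge from (168,102) to (338,136), the rim's far corners at (125,68) and (390,125), and the tab edge from (130,252) to (295,290). It also shows the rib at about (110–290, 315–355). The scene crop shows the tab's top corners at (312,68) and (453,58), and the rib's top edge from (308,158) to (478,145).

```bash
cat > h.py <<'E'
import numpy as np
F={n:dict(np.load(f'pics/{n}0.npz')) for n in ('top','scene')}
O={'top':(290,165),'scene':(270,160)}
def ray(n,c):
    f=F[n]; u,v=[(p+.5)/5-.5+o for p,o in zip(c,O[n])]
    E=f['extrinsics']; d=E[:3,:3]@[(u-f['cx'])/f['fx'],(v-f['cy'])/f['fy'],1]
    return E[:3,3],d/np.linalg.norm(d)
def plane(n,c,z):
    o,d=ray(n,c); return o+d*(z-o[2])/d[2]
def tri(c1,c2):
    (a,d),(b,e)=ray('top',c1),ray('scene',c2)
    s,t=np.linalg.lstsq(np.c_[d,-e],b-a,rcond=None)[0]
    p,q=a+s*d,b+t*e; return (p+q)/2,np.linalg.norm(p-q)
E
python3 - <<'E'
from h import *
np.set_printoptions(precision=1,suppress=True)
l,r=plane('top',(168,100),44.5),plane('top',(338,134),44.5)
print('lip',l,r,np.linalg.norm(l-r),np.degrees(np.arctan2(*(r-l)[:2])))
L,R=plane('top',(125,68),31),plane('top',(390,125),31)
print('rim',L,R,np.linalg.norm(L-R))
bl,br=plane('top',(125,68),31),plane('scene',(180,255),31)
print('farleft',bl,br)
for n,a,b in (('tabL',(130,250),(312,68)),('tabR',(295,288),(453,58)),('panL',(67,262),(260,112)),('panR',(350,322),(513,95)),('ribL',(110,310),(308,158)),('ribR',(292,350),(478,145))):
    print(n,*tri(a,b))
yv=(R-L)/np.linalg.norm(R-L); y=-yv; x=np.array([y[1],-y[0],0])
print('yaw',np.degrees(np.arctan2(x[1],x[0])))
print('box from rim',(L+R)/2-60*x,'from lip',(l+r)/2-46*x)
E
```

```text
lip [616.4 249.4  44.5] [602.2 190.4  44.5] 60.72679892690377 -166.38038034436096
rim [632.5 264.2  31. ] [608.3 170.6  31. ] 96.62473437503608
farleft [632.5 264.2  31. ] [631.8 260.   31. ]
tabL [542.6 261.8 135.2] 5.436509062866793
tabR [529.7 212.  133.8] 3.5119561326835744
panL [542.1 282.  123.4] 4.8260660220992495
panR [520.4 193.8 120. ] 5.140380517582324
ribL [529.5 269.8 108.7] 3.2153547344935123
ribR [514.5 211.8 107.1] 4.606384823397033
yaw -14.499911623753691
box from rim [562.3 232.4  31. ] from lip [564.8 231.4  44.5]
```

Box centre is about (563.5, 231.5), yaw about -14°, flap about 71°, slide near 0, and the lip comes out at 60.7 mm against 60 given. I'll carry the closed gripper over high, to behind the flap.

step_arm([
  [0.05, -0.056, 0],
  [0.12, -0.134, 0],
  [0.2, -0.224, 0],
  [0.28, -0.313, 0],
  [0.36, -0.4, 0],
  [0.44, -0.49, 0],
  [0.52, -0.58, 0],
  [0.6, -0.67, 0],
], turn=[0, 0, 0, 0, 0, 0, 0, 0], fingers=1, force=10)

```text
time_s: 1.1
ee_pos: [319.5, -263.7, 224.7]
ee_rot: [-180.0, 0.0, 24.6]
force: [0.5, -0.5, 0.5]
gripper_width: 14.2
gripper_force: 0.0
```

step_arm([
  [0.08, -0.09, 0],
  [0.16, -0.18, 0],
  [0.24, -0.27, 0],
  [0.32, -0.36, 0],
  [0.4, -0.45, 0],
  [0.48, -0.53, 0],
  [0.55, -0.61, 0],
  [0.6, -0.67, 0],
], turn=[0.02, 0.04, 0.06, 0.08, 0.1, 0.107, 0.107, 0.107])

```text
time_s: 2.1
ee_pos: [399.3, -6.0, 224.7]
ee_rot: [180.0, 0.0, -13.8]
force: [0.2, 0.1, 0.3]
gripper_width: 0.5
gripper_force: 0.0
```

step_arm([
  [0.01, -0.13, 0],
  [0.02, -0.27, 0],
  [0.025, -0.41, 0],
  [0.03, -0.55, 0],
  [0.04, -0.68, 0],
  [0.045, -0.79, 0],
  [0.05, -0.87, 0],
  [0.052, -0.9, 0],
  [0.052, -0.9, 0.12],
  [0.052, -0.9, 0.24],
  [0.052, -0.9, 0.34],
  [0.052, -0.9, 0.4],
  [0.052, -0.9, 0.4],
], turn=[0, 0, 0, 0, 0, 0, 0, 0, 0, 0, 0, 0, 0])

```text
time_s: 3.72
ee_pos: [478.3, 249.8, 103.7]
ee_rot: [179.8, 0.2, -13.9]
force: [0.1, 0.2, -0.7]
gripper_width: 0.1
gripper_force: 0.0
```

```bash
python3 - <<'E'
from workcell import env, cams
import cv2, numpy as np
s=env.state(); print(s['time_s'],s['ee_pos'],s['ee_rot'],s['force'])
a=cams.grab_frame('scene')['color'][130:270,270:430]; b=cams.grab_frame('top')['color'][165:285,290:400]
a=cv2.resize(a,(480,420),interpolation=cv2.INTER_CUBIC);b=cv2.resize(b,(320,349),interpolation=cv2.INTER_CUBIC)
o=np.zeros((420,800,3),np.uint8);o[:,:480]=a;o[:349,480:]=b
cv2.imwrite('pics/m1.png',o)
E
```

```text
3.725 [478.28906743 249.81846327 103.74584822] [ 1.79840692e+02  1.52509369e-01 -1.39350554e+01] [ 0.06503551  0.21141146 -0.71856935]
```

View pics/m1.png

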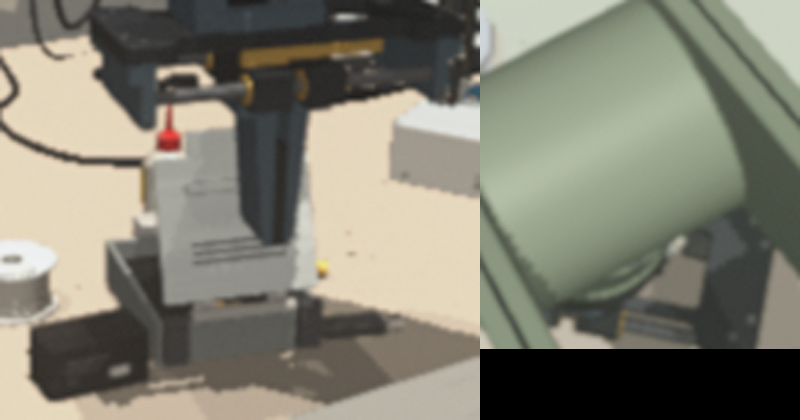

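The finger hangs behind the flap, level with its middle, as planned. I'll fold along the hinge arc.

step_arm([
  [0.04, -0.008, 0.005],
  [0.07, -0.008, 0.01],
  [0.082, -0.008, 0.01],
  [0.096, -0.008, 0.015],
  [0.109, -0.008, 0.02],
  [0.122, -0.008, 0.027],
  [0.134, -0.008, 0.035],
  [0.146, -0.008, 0.043],
  [0.157, -0.008, 0.052],
  [0.167, -0.008, 0.062],
  [0.177, -0.008, 0.073],
  [0.185, -0.008, 0.085],
  [0.193, -0.008, 0.097],
  [0.2, -0.008, 0.11],
  [0.206, -0.008, 0.123],
  [0.206, -0.008, 0.123],
], turn=[0, 0, 0, 0, 0, 0, 0, 0, 0, 0, 0, 0, 0, 0, 0, 0])

```text
time_s: 5.82
ee_pos: [540.0, 238.5, 67.7]
ee_rot: [180.0, 0.0, -13.9]
force: [0.2, -0.5, 0.6]
gripper_width: 0.9
gripper_force: 0.4
```

```bash
python3 - <<'E'
from workcell import env, cams
import cv2, numpy as np
s=env.state(); print(s['time_s'],s['ee_pos'],s['ee_rot'],s['force'])
a=cams.grab_frame('scene')['color'][150:270,270:430]
cv2.imwrite('pics/m2.png',cv2.resize(a,(640,480),interpolation=cv2.INTER_CUBIC))
E
```

```text
5.825 [540.04717113 238.49673951  67.68427393] [ 1.79989957e+02  1.32819832e-03 -1.39007942e+01] [ 0.18202836 -0.48934414  0.58732967]
```

View pics/m2.png

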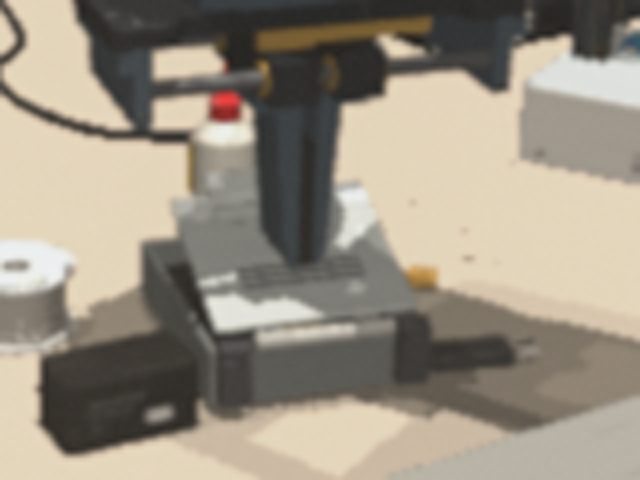

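The flap is folding with the finger behind the rib, near (300,255), and nothing else has been disturbed. I'll continue to near flat.

step_arm([
  [0.005, 0, 0.014],
  [0.009, 0, 0.028],
  [0.011, 0, 0.038],
  [0.013, 0, 0.047],
  [0.014, 0, 0.057],
  [0.014, 0, 0.064],
  [0.014, 0, 0.064],
  [0.014, 0, 0.064],
], turn=[0, 0, 0, 0, 0, 0, 0, 0])

```text
time_s: 6.88
ee_pos: [544.1, 237.6, 48.8]
ee_rot: [-180.0, -0.0, -13.9]
force: [0.2, -0.7, 0.3]
gripper_width: 0.3
gripper_force: 0.6
```

step_arm([
  [0, 0, 0.003],
  [0, 0, 0.005],
  [0, 0, 0.006],
  [0, 0, 0.006],
], turn=[0, 0, 0, 0])

```text
time_s: 7.38
ee_pos: [544.2, 237.6, 47.2]
ee_rot: [-180.0, -0.0, -13.9]
force: [1.2, -1.1, 3.0]
gripper_width: 0.4
gripper_force: 1.5
```

step_arm([
  [0, 0, 0.002],
  [0.005, 0, 0.002],
  [0.01, 0, 0.002],
  [0.015, 0, 0.002],
  [0.02, 0, 0.002],
  [0.025, 0, 0.002],
  [0.025, 0, 0.002],
], turn=[0, 0, 0, 0, 0, 0, 0])

```text
time_s: 8.25
ee_pos: [550.8, 235.9, 46.9]
ee_rot: [180.0, 0.0, -13.9]
force: [-1.1, -0.6, 6.6]
gripper_width: 0.1
gripper_force: 3.3
```

step_arm([
  [0.005, 0, 0],
  [0.01, 0, 0],
  [0.015, 0, 0],
  [0.02, 0, 0],
  [0.02, 0, 0],
], turn=[0, 0, 0, 0, 0])

```text
time_s: 8.88
ee_pos: [556.6, 234.4, 46.9]
ee_rot: [180.0, 0.1, -13.9]
force: [-0.8, -0.4, 6.0]
gripper_width: 0.6
gripper_force: 3.2
```

step_arm([
  [0.005, 0, 0],
  [0.01, 0, 0],
  [0.015, 0, 0],
  [0.02, 0, 0],
  [0.02, 0, 0],
], turn=[0, 0, 0, 0, 0])

```text
time_s: 9.5
ee_pos: [560.2, 233.4, 46.8]
ee_rot: [179.9, 0.3, -13.9]
force: [-5.9, 1.8, 8.6]
gripper_width: 0.7
gripper_force: 4.5
```

```bash
python3 - <<'E'
from workcell import env, cams
import cv2, numpy as np
s=env.state(); print(s['time_s'],s['ee_pos'],s['ee_rot'],s['force'])
a=cams.grab_frame('scene')['color'][160:260,280:400]
cv2.imwrite('pics/m3.png',cv2.resize(a,(720,600),interpolation=cv2.INTER_CUBIC))
E
```

```text
9.5 [560.21014695 233.36431801  46.75545501] [179.94380427   0.31964515 -13.94986905] [-5.8721864   1.79314177  8.62658473]
```

View pics/m3.png

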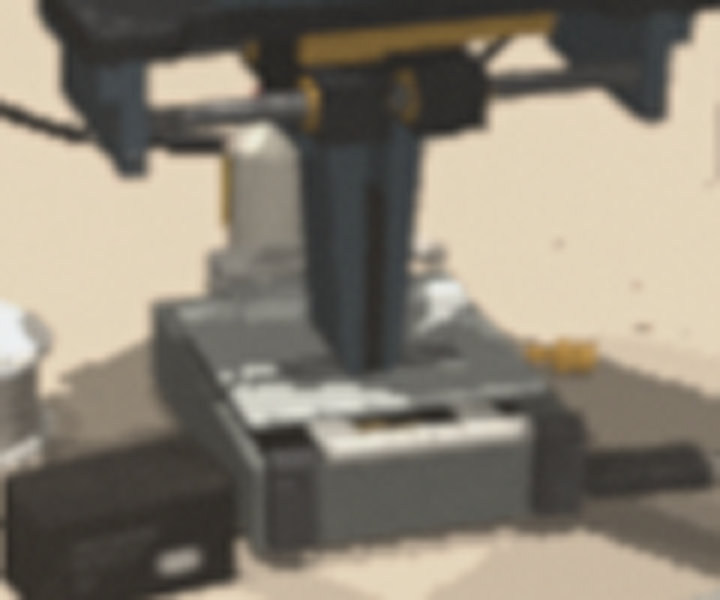

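The flap is flat and moving forward, with the finger against the rib at (370,360). The resistance fits sliding friction under 8.6 N of press, so I'll ease the press and keep pushing.

step_arm([
  [0, 0, -0.0015],
  [0.005, 0, -0.0015],
  [0.01, 0, -0.0015],
  [0.015, 0, -0.0015],
  [0.015, 0, -0.0015],
], turn=[0, 0, 0, 0, 0])

```text
time_s: 10.18
ee_pos: [565.3, 232.1, 46.8]
ee_rot: [179.9, 0.2, -13.9]
force: [-3.4, 1.0, 5.7]
gripper_width: 0.5
gripper_force: 2.8
```

step_arm([
  [0.005, 0, 0],
  [0.01, 0, 0],
  [0.015, 0, 0],
  [0.015, 0, 0],
], turn=[0, 0, 0, 0])

```text
time_s: 10.68
ee_pos: [569.4, 231.0, 46.7]
ee_rot: [179.9, 0.3, -13.9]
force: [-3.8, 2.2, 6.7]
gripper_width: 0.8
gripper_force: 3.8
```

step_arm([
  [0.004, 0, 0],
  [0.008, 0, 0],
  [0.01, 0, 0],
  [0.01, 0, 0],
], turn=[0, 0, 0, 0])

```text
time_s: 11.18
ee_pos: [569.7, 231.0, 46.7]
ee_rot: [179.9, 0.6, -14.0]
force: [-10.9, 3.3, 9.5]
gripper_width: 0.6
gripper_force: 6.3
```

The force jumped to 11 N with no further travel, so the slide is at its end stop. I'll unload and lift straight up.

step_arm([
  [-0.006, 0, -0.001],
  [-0.01, 0, -0.004],
  [-0.01, 0, -0.02],
  [-0.01, 0, -0.06],
  [-0.01, 0, -0.12],
  [-0.01, 0, -0.22],
  [-0.01, 0, -0.35],
  [-0.01, 0, -0.5],
  [-0.1, 0, -0.6],
  [-0.3, 0, -0.6],
  [-0.5, 0, -0.6],
  [-0.6, 0.1, -0.6],
  [-0.6, 0.3, -0.6],
  [-0.6, 0.5, -0.6],
  [-0.6, 0.7, -0.6],
  [-0.6, 0.7, -0.6],
], turn=[0, 0, 0, 0, 0, 0, 0, 0, 0, 0, 0, 0, 0, 0, 0, 0])

```text
time_s: 13.18
ee_pos: [349.6, 66.1, 228.1]
ee_rot: [180.0, -0.3, -14.3]
force: [0.5, 0.3, 0.9]
gripper_width: 0.5
gripper_force: 0.0
```

```bash
python3 - <<'E'
from workcell import env, cams
import cv2, numpy as np
s=env.state(); print(s['time_s'],s['ee_pos'],s['force'])
a=cams.grab_frame('scene')['color'][160:265,270:410]; b=cams.grab_frame('top')['color'][155:275,260:400]
o=np.zeros((342,800,3),np.uint8)
o[:300,:400]=cv2.resize(a,(400,300),interpolation=cv2.INTER_CUBIC);o[:,400:]=cv2.resize(b,(400,342),interpolation=cv2.INTER_CUBIC)
cv2.imwrite('pics/m4.png',o)
E
```

```text
13.175 [349.55394306  66.0612061  228.10506459] [0.54233064 0.28392484 0.91908958]
```

View pics/m4.png

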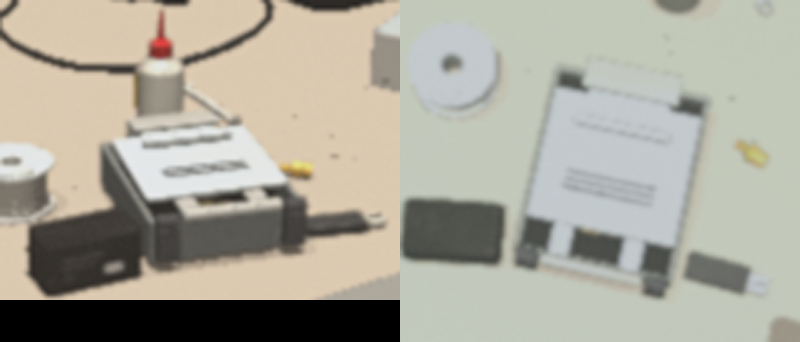

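The cover lies flat with its tab under the lip: the panel's front edge almost meets the lip at (630,90). It stays shut with the hand away, and the box and the things around it look undisturbed.

```bash
python3 -c "
from workcell import env
print(env.job_done())"
```

```text
the job is handed in; nothing more can be done
None
```

The kit box is closed: the flap lies flat with its tab pushed under the lip to the end stop, it stayed shut after I withdrew the hand, and the job was handed in at about 13 s.

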